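# Load the cradle with the film roll that fits it

## Robot

A 6-joint arm with a two-finger parallel gripper is mounted at the origin on the work surface. World frame = base frame: x ahead of the robot, y to its left, z up, the work surface at z = 0. Lengths are in m, angles in rad, forces in N, time in s.
With the tool pointing down it reaches from about 0.35 to 0.975 m from the base axis. Payload 4.9 kg.
Tool frame: the origin (TCP) lies on the front face of the gripper's body, between the roots of the fingers; the fingertips stand ctrl.tip_extent ahead of it and the grasp point (between the pads) lies 54 mm ahead of it (ctrl.tip_extent is the distance from the TCP to the fingertips, in m); z points along the fingers, y is the line along which they close (so a half turn about z gives the same grasp; the last joint's range is limited). The gripper opens to 85 mm and grips with 20 to 120 N. Pads are 22 mm wide; open, the fingers measure 114 mm over their backs; the gripper's body (76 mm by 85 mm) begins 54 mm behind the grasp point. The pads swing forward as they close: fully open they stand 13 mm farther back than shut.
Start: joints at [-1.344, 0.053, 1.613, -0, 1.476, -0.119], TCP at [0.212, -0.588, 0.304] pointing down, gripper open.
Joint ranges: [-3.01, 3.01], [-1.01, 2.22], [0.06, 2.58], [-1.02, 4.17], [0.09, 2.62], [-3.14, 3.14]. Speed limits (rad/s): [2.57, 2.57, 3.14, 3.14, 3.14, 3.14].

## Interface

Orientations are given as a rotation vector (axis times angle).
In Python, from station import ctrl gives the robot as it stands.
- The arm moves only by the tool apply_moves, never from a script. Its argument "rows" is one flat list of numbers, 6 for each row, row after row: the shift along the tool's x, y, z normalised to -1 to 1, where 1 is 0.6 m, then the turn, a rotation vector about the tool's x, y, z normalised to -1 to 1, where 1 is 90 degrees. A call has 1 to 20 rows; each row is the pose to reach, as a shift and turn from the pose commanded when the call began, along the tool's axes at that moment; what a row does not reach only later rows make up. A row lasts 1/10 s, in which the tool goes at most 50 mm and 8.59 degrees, less where a joint would pass 70% of its speed; a pose out of reach is approached as far as the arm can. A call with a number of a shift or a turn outside -1 to 1 is refused whole. A call with a gripper value outside its range is refused whole. "grip" is the opening, from 0 (shut) to 1 (fully open), set as the call begins (left out, the last holds). The fingers move at their own pace and stop on an object; "grip_force" is the grip in N (left out, the last holds). Time passes only in rows, so rows that repeat a pose let the fingers close. It gives the time, the measured TCP pose, the force, the opening and the grip force at its end, in the units of the state.
- ctrl.get_obs(): the state, without advancing time (a new reading comes with each control period).
- ctrl.get_image(name): name is "scene" or "top"; returns (picture, depth): 420x560x3 uint8, blue, green, red; 420x560 float32, m along the optical axis (not along the pixel's ray), 0 where there is no reading.
- ctrl.camera_model(name): a dict with "mtx" (3x3 intrinsics, pixels), "R" (3x3) and "t" (3): a world point X has camera coordinates R X + t. Camera axes: x right, y down, z forward; pixel columns grow to the right and rows downward; lengths in m; the calibration is good to about 2 mm. A picture is of the moment at which its call begins. camera_model takes no time and is no camera call.
- ctrl.finish_job(): hands the job in; it is judged then, once.
The state is a dict: "t": time; "q": joint angles; "dq": joint speeds; "effort": joint torques, N m; "tool_pos": TCP position; "tool_rot": TCP orientation; "contact_force": force on the tool from outside, world axes, zero at the start; "wrist_torque": the same for the moment, N m; "opening": finger opening in m; "grip_force": force on a finger pad.
Only numpy, scipy, OpenCV 4.12 (cv2) and the standard library are available. Lean on these libraries where they do the work, as an engineer would, in place of code of your own. Each camera call takes 0.05 s, during which the arm holds its last target. There are 200 camera calls.

## Task

Three white film rolls hang on the raked spindles of the blue rack; they differ only in length. Slide off the one roll that fits between the green end cheeks of the unwind cradle and fills the gap (not the short one, not the long one), lift it clear of the rack in the gripper, and lay it gently, without dropping it, on both rollers between the cheeks. Leave the other two rolls on their spindles and everything else on the table where it is.

Things in the scene. Friction and masses are not known exactly. Their poses are not given: they have to be found in the camera images.
- rack: roll rack, bolted down: steel foot 160 x 360 mm, blue raked plate, three steel spindles (24 mm thick, 70 mm long) in a row along its y, 120 mm apart. They rise 60 deg from vertical away from the robot: direction (0.866, 0, 0.5) in the rack's frame, from x = 0, z = 100 mm. Rolls slip over them and rest on the plate. Origin: underside, below the spindle roots
- spindle_right (a point): free end of the rack's right spindle as the robot sees it, on its axis
- spindle_mid (a point): free end of the rack's mid spindle as the robot sees it, on its axis
- spindle_left (a point): free end of the rack's left spindle as the robot sees it, on its axis
- roll_75: white film roll with a brown cardboard core, 75 mm long, 56 mm outside diameter, 30 mm bore. It starts on one of the rack's three spindles, any of them. Origin: centre of its lower end; its own z is the roll's axis, pointing to the upper, free end
- roll_100: white film roll with a brown cardboard core, 100 mm long, 56 mm outside diameter, 30 mm bore. It starts on one of the rack's three spindles, any of them. Origin: centre of its lower end; its own z is the roll's axis, pointing to the upper, free end
- roll_130: white film roll with a brown cardboard core, 130 mm long, 56 mm outside diameter, 30 mm bore. It starts on one of the rack's three spindles, any of them. Origin: centre of its lower end; its own z is the roll's axis, pointing to the upper, free end
- roll_100_mid (a point): middle of the 100 mm roll, on its axis
- roll_75_mid (a point): middle of the 75 mm roll, on its axis
- roll_130_mid (a point): middle of the 130 mm roll, on its axis
- cradle: unwind cradle, bolted down: base 120 x 170 x 12 mm; two black rollers (16 mm diameter, along its y, at x = -16 and 16 mm, axes 34 mm high) between two green end cheeks (72 mm wide, 10 mm thick, tops 78 mm high, inner faces 110 mm apart). Open above and along both long sides. Origin: centre of the underside
- cradle_seat (a point): where the middle of a roll lies when it rests on both rollers, midway between the cheeks; 66 mm above the table, axis along the cradle's y
- blue_roll: blue paper roll standing on end, 100 mm diameter, 110 mm high; bystander; origin: centre of its underside
- tape_roll: yellow tape roll lying flat, 100 mm diameter, 48 mm high; bystander; origin: centre of its underside
- spray_bottle: clear spray bottle with green head, 72 mm diameter, 193 mm high; bystander; origin: centre of its underside
- glue_jar: jar with red lid, 72 mm diameter, 100 mm high; bystander; origin: centre of its underside
- squeegee: orange squeegee lying flat, 75 x 110 mm, 20 mm high; bystander; origin: centre of its underside
- screwdriver: screwdriver lying flat, handle to its -x; bystander

How it is judged:
On the way:
1. the 100 mm roll is off its spindle, held by the fingers, its middle more than 150 mm above the table (height (world z) of roll_100_mid above 0.15 m and contact force between the fingers and roll_100 above 1 N and contact force between rack and roll_100 below 0.1 N), for 0.2 s.
At the end, for the whole second after the job is handed in: The 100 mm roll lies at rest on both rollers between the cheeks: its middle within 10 mm sideways and 5 mm in height of the seat point, its axis within 0.08 rad of the cradle's y. The other two rolls are within 20 mm of where they started, on their spindles, and the bystanders within 40 mm (horizontal distance between roll_100_mid and cradle_seat below 0.01 m and z of roll_100_mid in the frame of cradle_seat between -0.005 and 0.005 m and angle between the z axis of roll_100 and the y axis of cradle, either way round below 0.08 rad and linear speed of roll_100 below 0.02 m/s and distance of each of roll_75_mid, roll_130_mid from where it was at the start of the episode below 0.02 m and distance of each of blue_roll, tape_roll, spray_bottle, glue_jar, squeegee, screwdriver from where it was at the start of the episode below 0.04 m); the robot touches nothing.
It fails at once if a wrong roll is pulled off or shifted by more than 20 mm (distance of any of roll_75_mid, roll_130_mid from where it was at the start of the episode above 0.02 m).
It fails at once if a bystander is moved by more than 40 mm (distance of any of blue_roll, tape_roll, spray_bottle, glue_jar, squeegee, screwdriver from where it was at the start of the episode above 0.04 m).
It fails at once if the 100 mm roll is dropped: it falls free of the fingers at more than 0.45 m/s (about 10 mm of fall) (linear speed of roll_100 above 0.45 m/s and contact force between the fingers and roll_100 below 0.1 N).
It fails at once if the roll is pressed into the cradle with more than 50 N (contact force between roll_100 and cradle above 50 N).
It also fails if it takes over 42 s, if anything falls off the work surface, if the arm or the gripper's body presses on something with over 40 N, if the wrist force passes 120 N, or if a joint passes its speed limit or range.

## Working session

There is one attempt and no reset: what is moved stays moved. The work goes in short steps, Python scripts to look and compute and a tool call to move; the robot and the scene stay as the last step left them, time stands still between calls to the robot, and variables do not carry over. Pictures are saved under pics/ and viewed, at most 10 in all, crops included, and the job is handed in when it is done.

Besides the shell and the picture viewer there is one more tool, called after "Request:" as name(argument=value, ...) on one line, values as JSON. apply_moves: Moves the arm, as the interface text tells. Its arguments: {"type":"object","properties":{"rows":{"type":"array","items":{"type":"number"}},"grip":{"type":"number"},"grip_force":{"type":"number"}},"required":["rows"]}

```bash
mkdir -p pics; ls
python3 - <<'E'
from station import ctrl
import cv2,numpy as np
o=ctrl.get_obs();print(o, ctrl.tip_extent)
for n in("scene","top"):
    im,d=ctrl.get_image(n);cv2.imwrite(f"pics/{n}0.png",im);np.save(f"pics/{n}0.npy",d)
    c=ctrl.camera_model(n);print(n,c)
E
```

```text
pics
{'t': 0.0, 'q': array([-1.34400051e+00,  5.33137777e-02,  1.61431756e+00, -3.70729482e-05,
        1.47598465e+00, -1.19003472e-01]), 'dq': array([ 0.00019889,  0.00147564,  0.00060028,  0.0002635 ,  0.00076914,
       -0.00217292]), 'effort': array([ 2.43202994e-04, -3.93674934e+01, -3.70177960e+01, -8.25106963e-05,
        6.95078226e-03, -1.30167416e-05]), 'tool_pos': array([ 0.21172456, -0.5875316 ,  0.3026755 ]), 'tool_rot': array([-3.09276241e+00, -5.40136201e-01,  2.28947645e-04]), 'contact_force': array([ 0.40616483, -0.77070805,  0.01005756]), 'wrist_torque': array([-0.02718291, -0.01801232, -0.0421146 ]), 'grip_force': 0.0, 'opening': 0.08526620402897447} 0.0726
scene {'mtx': array([[445.50262964,   0.        , 285.30596814],
       [  0.        , 445.50262964, 201.94674038],
       [  0.        ,   0.        ,   1.        ]]), 'R': array([[ 0.56210522,  0.82684466,  0.01912121],
       [ 0.60497708, -0.39529109, -0.69119295],
       [-0.56395076,  0.40009106, -0.72241726]]), 't': array([-0.24020634, -0.25136565,  1.53936902])}
top {'mtx': array([[416.17284159,   0.        , 276.22053804],
       [  0.        , 416.17284159, 214.23120146],
       [  0.        ,   0.        ,   1.        ]]), 'R': array([[ 0.00501479, -0.99998419,  0.00254499],
       [-0.99192135, -0.00529692, -0.12674375],
       [ 0.12675523, -0.00188884, -0.99193223]]), 't': array([-0.07307616,  0.52416205,  1.10442857])}
```

View pics/scene0.png

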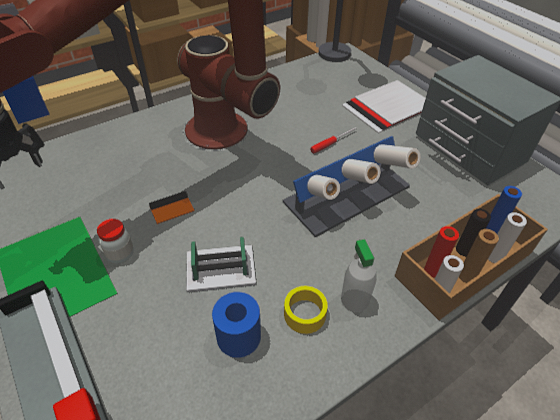

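View pics/top0.png

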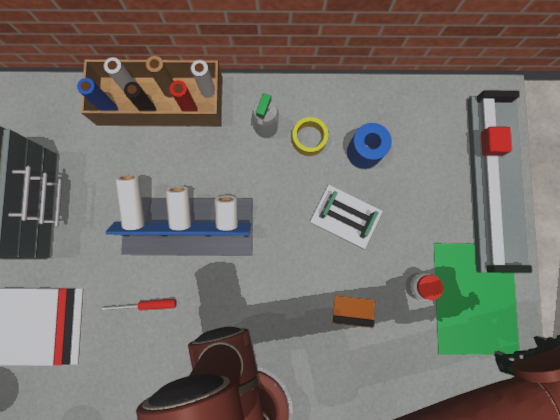

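The top view shows the 130 mm roll on the left (128,200), the 100 mm roll in the middle (178,208) and the 75 mm roll on the right (226,212). The cradle is at (347,215), rotated, with cheeks at (327,205) and (370,222). Next I measure positions with depth.

```bash
cat > h.py <<'E'
import cv2,numpy as np
from station import ctrl
def load(n,k=0):
    return cv2.imread(f"pics/{n}{k}.png"),np.load(f"pics/{n}{k}.npy")
def world(n,d):
    c=ctrl.camera_model(n);K=c["mtx"];h,w=d.shape
    u,v=np.meshgrid(np.arange(w),np.arange(h))
    P=np.stack([(u-K[0,2])/K[0,0]*d,(v-K[1,2])/K[1,1]*d,d],-1)
    return (P-c["t"])@c["R"]
def pix(n,X):
    c=ctrl.camera_model(n);p=c["mtx"]@(c["R"]@np.asarray(X,float)+c["t"]);return p[:2]/p[2]
E
python3 - <<'E'
from h import *
from scipy.optimize import least_squares
for n in("top","scene"):
    im,d=load(n);W=world(n,d);hsv=cv2.cvtColor(im,cv2.COLOR_BGR2HSV)
    print(n,"table z",np.median(W[...,2][(W[...,0]>.3)&(W[...,0]<.9)&(abs(W[...,1])<.3)]))
    H,S,V=hsv[...,0],hsv[...,1],hsv[...,2]
    # cheeks
    g=(H>55)&(H<95)&(S>60)&(W[...,2]>.03)&(W[...,2]<.1)&(d>0)
    nn,lab,st,ce=cv2.connectedComponentsWithStats(g.astype(np.uint8))
    for i in range(1,nn):
        if st[i,4]>40:
            p=W[lab==i];t=p[p[:,2]>p[:,2].max()-.012];print("green",st[i],t.mean(0),cv2.minAreaRect((t[:,:2]*1000).astype(np.float32)))
    # base (white at z~.012)
    if n=="top":
        b=np.zeros_like(g);b[180:250,305:390]=1
    else:
        b=np.zeros_like(g);b[230:300,175:270]=1
    b&=(W[...,2]>.006)&(W[...,2]<.02)&(V>120)&(S<60)
    if b.sum()>20:print("base",cv2.minAreaRect((W[b][:,:2]*1000).astype(np.float32)),np.median(W[b][:,2]))
    # white rolls
    r=(S<50)&(V>110)&(W[...,2]>.09)&(W[...,2]<.3)&(d>0)&(W[...,0]>.3)&(W[...,0]<.75)
    nn,lab,st,ce=cv2.connectedComponentsWithStats(r.astype(np.uint8))
    for i in range(1,nn):
        if st[i,4]>100:
            p=W[lab==i]
            f=lambda q:np.linalg.norm(np.cross(p-[p[:,0].mean(),q[0],q[1]],(D:=np.array([np.cos(q[3])*np.cos(q[2]),np.cos(q[3])*np.sin(q[2]),np.sin(q[3])]))),axis=1)-.028
            s=least_squares(f,[p[:,1].mean(),p[:,2].mean()-.02,0,.52],loss='soft_l1',f_scale=.002);q=s.x
            D=np.array([np.cos(q[3])*np.cos(q[2]),np.cos(q[3])*np.sin(q[2]),np.sin(q[3])]);c=np.array([p[:,0].mean(),q[0],q[1]])
            a=np.percentile((p-c)@D,[0.5,99.5])
            print("roll",st[i],"c",c,"yaw,el",q[2:],"len",a[1]-a[0],"mid",c+D*a.mean(),"rms",np.sqrt((s.fun**2).mean()))
    bl=(H>100)&(H<125)&(S>100)&(W[...,2]>.09)&(W[...,0]>.3)&(W[...,0]<.75)&(abs(W[...,1]-.25)<.3)&(d>0)
    nn,lab,st,ce=cv2.connectedComponentsWithStats(bl.astype(np.uint8))
    for i in range(1,nn):
        if st[i,4]>60:p=W[lab==i];print("blue",st[i],cv2.minAreaRect((p[:,:2]*1000).astype(np.float32)),p[:,2].max(),p.mean(0))
E
```

```text
top table z 0.00047673405031731903
green [322 192  15  25 101] [ 0.54770851 -0.21027123  0.07680353] ((548.9561767578125, -211.3917236328125), (9.330774307250977, 69.3621597290039), 64.1272964477539)
green [364 212  14  24 100] [ 0.49649653 -0.3179356   0.07554689] ((496.019775390625, -317.9541931152344), (7.458144664764404, 69.19551086425781), 64.2209243774414)
green [487 266  27   7  53] [ 0.37217212 -0.66076803  0.06674911] ((371.85040283203125, -662.2206420898438), (50.829627990722656, 9.645329475402832), 78.56575012207031)
base ((535.290283203125, -240.66134643554688), (227.64590454101562, 120.37454986572266), 63.961116790771484) 0.010698281198717418
roll [  0 129  10 104 433] c [0.59994203 0.56289991 0.25359609] yaw,el [0.00976249 0.00297483] len 0.23522409664001942 mid [0.57855256 0.56269109 0.25353246] rms 0.0018162135668306314
roll [  8 166  39  58 561] c [0.54687225 0.52012938 0.17332812] yaw,el [-0.02944209  0.05897812] len 0.12867474673880538 mid [0.55092092 0.52001014 0.17356729] rms 0.00975484363520091
roll [ 115  175   28   55 1144] c [0.53612406 0.2970124  0.12562813]
[... 2305 characters left out ...]
52 0.29809612 0.13483546] yaw,el [-0.00492588  0.51231715] len 0.13156318512193155 mid [0.54287165 0.29812985 0.13098414] rms 0.0028802600169882046
roll [342 159  39  24 494] c [0.53605216 0.17814168 0.12717791] yaw,el [-0.00677683  0.52038036] len 0.10235187674454607 mid [0.52975264 0.17818437 0.12356778] rms 0.0032325189487388485
roll [307 175  33  24 421] c [0.52528133 0.05808526 0.12114765] yaw,el [-0.01317938  0.52365145] len 0.07609527788427804 mid [0.51963507 0.05815967 0.1178871 ] rms 0.003670260471478982
blue [293 136 101  61 915] ((477.0917053222656, 176.2332763671875), (361.2776184082031, 30.266267776489258), 89.45680236816406) 0.1316657238310808 [0.47428819 0.14964573 0.11475234]
```

The 100 mm roll's middle is at about (0.530, 0.1775, 0.123), with rack yaw about 0. The cradle centre is at about (0.5235, -0.2655), with its y axis at 64.2°. I'll grasp perpendicular to the roll axis with the fingers closing along y.

```bash
cat >> h.py <<'E'
from scipy.spatial.transform import Rotation as Ro
D=np.array([.866,0,.5]);
def frame(x,z):
    x=np.array(x,float);z=np.array(z,float);x/=np.linalg.norm(x);z/=np.linalg.norm(z);return Ro.from_matrix(np.stack([x,np.cross(z,x),z],1))
RG=frame(D,[.5,0,-.866]); a=np.deg2rad(64.2)
RP=frame([np.cos(a),np.sin(a),0],[0,0,-1])
TG=np.array([.530,.1775,.1228])+.008*D-.054*RG.as_matrix()[:,2]
def row(p,R):
    o=ctrl.get_obs();R0=Ro.from_rotvec(o["tool_rot"])
    return np.round(np.r_[R0.inv().apply(np.array(p)-o["tool_pos"])/.6,(R0.inv()*R).as_rotvec()/(np.pi/2)],3).tolist()
E
python3 - <<'E'
from h import *
print(TG)
o=ctrl.get_obs();R0=Ro.from_rotvec(o["tool_rot"])
print(row([.42,-.3,.36],R0));print(row([.46,0,.36],R0));print(row(TG-.1*RG.as_matrix()[:,2],RG))
E
```

```text
[0.50992741 0.1775     0.17356503]
[0.489, -0.333, -0.095, 0.0, 0.0, 0.0]
[0.721, -0.781, -0.094, 0.0, 0.0, 0.0]
[0.821, -1.059, 0.073, -0.059, 0.33, 0.215]
```

Request:
apply_moves(rows=[0.49, -0.33, -0.095, 0, 0, 0, 0.49, -0.33, -0.095, 0, 0, 0, 0.49, -0.33, -0.095, 0, 0, 0, 0.49, -0.33, -0.095, 0, 0, 0, 0.49, -0.33, -0.095, 0, 0, 0, 0.49, -0.33, -0.095, 0, 0, 0, 0.49, -0.33, -0.095, 0, 0, 0, 0.72, -0.78, -0.095, 0, 0, 0, 0.72, -0.78, -0.095, 0, 0, 0, 0.72, -0.78, -0.095, 0, 0, 0, 0.72, -0.78, -0.095, 0, 0, 0, 0.72, -0.78, -0.095, 0, 0, 0, 0.72, -0.78, -0.095, 0, 0, 0, 0.72, -0.78, -0.095, 0, 0, 0, 0.72, -0.78, -0.095, 0, 0, 0], grip=1)

```text
t: 1.6
tool_pos: [0.4595, 0.0001, 0.3605]
tool_rot: [3.094, 0.546, -0.001]
contact_force: [-0.4, -0.9, -0.1]
opening: 0.0853
grip_force: 0.0
```

Run:
```python
from h import *
print(ctrl.get_obs()["q"]);print(row(TG-.1*RG.as_matrix()[:,2],RG))
```

```text
[-1.61727237e-01 -3.85220732e-01  1.90708426e+00 -2.99692115e-04
  1.62039109e+00  1.05953813e+00]
[0.102, -0.277, 0.167, -0.058, 0.33, 0.217]
```

Request:
apply_moves(rows=[0.102, -0.277, 0.167, -0.058, 0.33, 0.217, 0.102, -0.277, 0.167, -0.058, 0.33, 0.217, 0.102, -0.277, 0.167, -0.058, 0.33, 0.217, 0.102, -0.277, 0.167, -0.058, 0.33, 0.217, 0.102, -0.277, 0.167, -0.058, 0.33, 0.217, 0.102, -0.277, 0.167, -0.058, 0.33, 0.217, 0.102, -0.277, 0.167, -0.058, 0.33, 0.217, 0.102, -0.277, 0.167, -0.058, 0.33, 0.217])

```text
t: 2.4
tool_pos: [0.4621, 0.1744, 0.2622]
tool_rot: [3.033, -0.008, 0.815]
contact_force: [-0.7, 0.1, -0.2]
opening: 0.0858
grip_force: 0.0
```

Run:
```python
from h import *
print(ctrl.get_obs()["q"]);print(row(TG-.1*RG.as_matrix()[:,2],RG),row(TG,RG))
im,d=ctrl.get_image("scene");cv2.imwrite("pics/s1.png",cv2.resize(im[60:260,220:470],None,fx=3,fy=3))
```

```text
[ 0.26692293 -0.49038586  2.18946135 -0.16772434  0.94029325  1.90749921]
[-0.005, -0.005, 0.001, 0.002, -0.001, -0.003] [-0.005, -0.006, 0.168, 0.002, -0.001, -0.003]
```

View pics/s1.png

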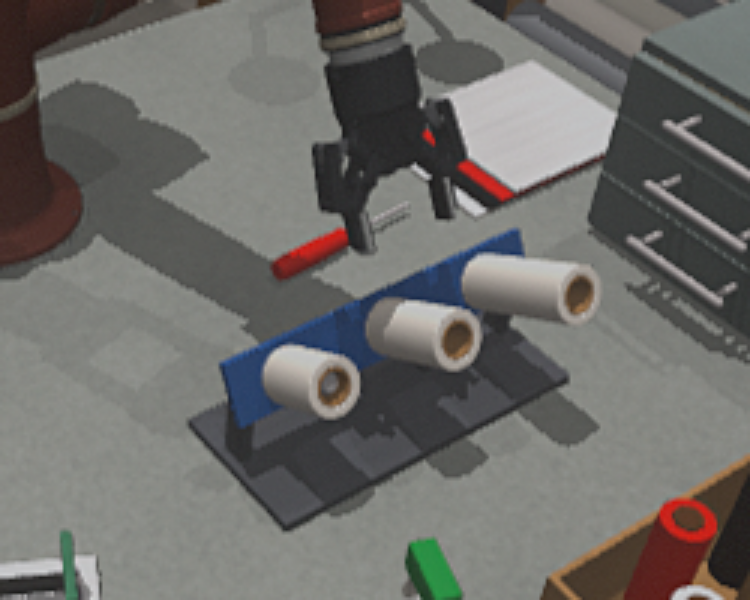

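The gripper (crop px 390,190) hangs above the mid roll (425,335), straddling it, and its neighbours are clear. Now I descend along the tool axis.

Request:
apply_moves(rows=[0, 0, 0.06, 0, 0, 0, 0, 0, 0.1, 0, 0, 0, 0, 0, 0.13, 0, 0, 0, 0, 0, 0.15, 0, 0, 0, 0, 0, 0.168, 0, 0, 0, 0, 0, 0.168, 0, 0, 0, 0, 0, 0.168, 0, 0, 0])

```text
t: 3.15
tool_pos: [0.5118, 0.1753, 0.174]
tool_rot: [3.034, -0.006, 0.814]
contact_force: [0.1, -0.2, 0.3]
opening: 0.0853
grip_force: 0.0
```

Run:
```python
from h import *
print(row(TG,RG))
im,d=ctrl.get_image("top");cv2.imwrite("pics/t1.png",cv2.resize(im[130:280,90:280],None,fx=4,fy=4))
```

```text
[-0.003, -0.004, -0.001, 0.001, -0.0, -0.002]
```

View pics/t1.png

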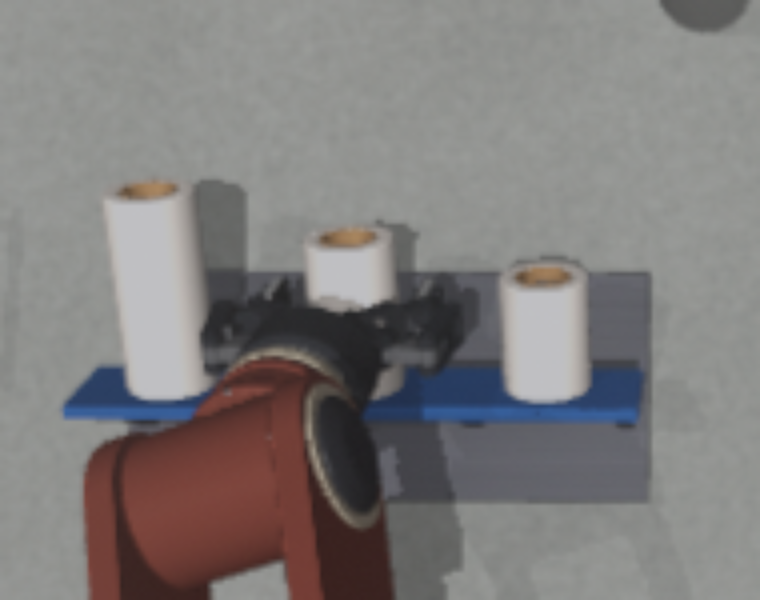

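The fingers straddle the mid roll (crop px 350,290) with clearance on both sides. I centre and close.

Request:
apply_moves(rows=[0, -0.004, 0, 0, 0, 0, 0, -0.004, 0, 0, 0, 0, 0, -0.004, 0, 0, 0, 0, 0, -0.004, 0, 0, 0, 0, 0, -0.004, 0, 0, 0, 0, 0, -0.004, 0, 0, 0, 0, 0, -0.004, 0, 0, 0, 0, 0, -0.004, 0, 0, 0, 0], grip=0, grip_force=60)

```text
t: 4.0
tool_pos: [0.5115, 0.1781, 0.1746]
tool_rot: [3.033, -0.004, 0.814]
contact_force: [-3.9, -2.8, 5.7]
opening: 0.0546
grip_force: 61.9
```

Request:
apply_moves(rows=[0, 0, -0.003, 0, 0, 0, 0.02, 0, -0.004, 0, 0, 0, 0.045, 0, -0.004, 0, 0, 0, 0.07, 0, -0.004, 0, 0, 0, 0.095, 0, -0.004, 0, 0, 0, 0.12, 0, -0.004, 0, 0, 0, 0.145, 0, -0.004, 0, 0, 0, 0.165, 0, -0.004, 0, 0, 0, 0.165, 0, -0.004, 0, 0, 0])

```text
t: 4.9
tool_pos: [0.5974, 0.1779, 0.2263]
tool_rot: [3.034, -0.005, 0.816]
contact_force: [0.6, -0.7, -2.2]
opening: 0.0547
grip_force: 64.3
```

Run:
```python
from h import *
o=ctrl.get_obs();print(o["contact_force"],o["q"])
im,d=ctrl.get_image("scene");cv2.imwrite("pics/s2.png",cv2.resize(im[60:260,220:470],None,fx=3,fy=3))
```

```text
[ 0.55697828 -0.67338117 -2.18811925] [ 0.20439934 -0.09822396  1.9427782  -0.1458517   0.78606918  1.85502635]
```

View pics/s2.png

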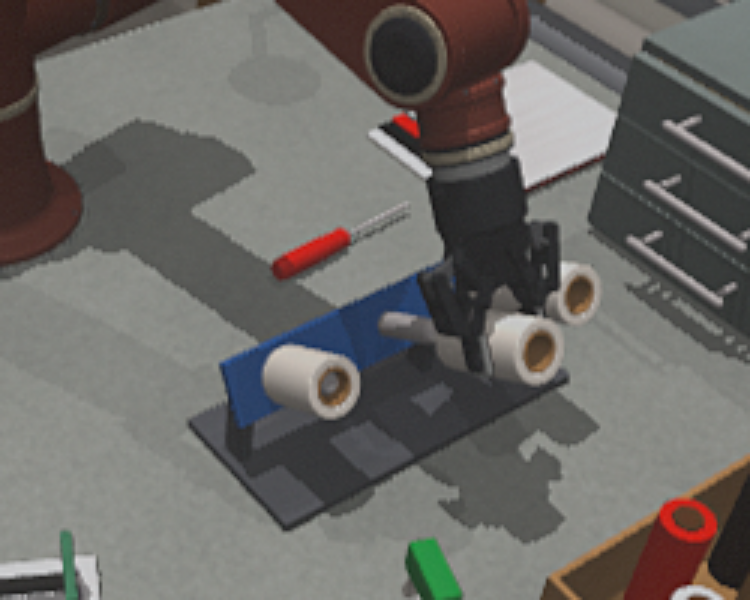

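The roll is gripped (crop px 495,345) and its spindle (405,325) is free. Now I lift and compute the transfer.

Request:
apply_moves(rows=[0.04, 0, -0.06, 0, 0, 0, 0.075, 0, -0.13, 0, 0, 0, 0.11, 0, -0.19, 0, 0, 0, 0.14, 0, -0.24, 0, 0, 0, 0.14, 0, -0.24, 0, 0, 0, 0.14, 0, -0.24, 0, 0, 0])

```text
t: 5.55
tool_pos: [0.5961, 0.1779, 0.3917]
tool_rot: [3.034, -0.005, 0.813]
contact_force: [-0.9, -0.8, -4.2]
opening: 0.0552
grip_force: 64.5
```

```bash
cat >> h.py <<'E'
C=np.array([.5235,-.2655]);
def place(h,m=(-.0099,0,.0541),C=C): return np.r_[C,.066+h]-RP.apply(m)
E
python3 - <<'E'
from h import *
o=ctrl.get_obs();print(o["q"])
R0=Ro.from_rotvec(o["tool_rot"]);P=place(.12);p0=o["tool_pos"];rel=(R0.inv()*RP).as_rotvec()
print(P)
for f in(.33,.66,1): print(row(p0+f*(P+[0,0,.1]-p0),R0*Ro.from_rotvec(f*rel)))
print(row(P,RP))
E
```

```text
[ 0.20478458 -0.22021628  1.77060239 -0.1167323   1.07978789  1.80678187]
[ 0.52780879 -0.25658684  0.2401    ]
[-0.046, 0.239, 0.006, 0.062, -0.098, -0.23]
[-0.092, 0.478, 0.012, 0.123, -0.196, -0.461]
[-0.14, 0.724, 0.018, 0.187, -0.297, -0.698]
[-0.223, 0.725, 0.163, 0.187, -0.297, -0.698]
```

Request:
apply_moves(rows=[-0.023, 0.12, 0.003, 0.031, -0.049, -0.115, -0.046, 0.239, 0.006, 0.062, -0.098, -0.23, -0.046, 0.239, 0.006, 0.062, -0.098, -0.23, -0.046, 0.239, 0.006, 0.062, -0.098, -0.23, -0.07, 0.358, 0.009, 0.092, -0.147, -0.345, -0.092, 0.478, 0.012, 0.123, -0.196, -0.461, -0.092, 0.478, 0.012, 0.123, -0.196, -0.461, -0.092, 0.478, 0.012, 0.123, -0.196, -0.461, -0.115, 0.6, 0.015, 0.155, -0.245, -0.58, -0.14, 0.724, 0.018, 0.187, -0.297, -0.698, -0.14, 0.724, 0.018, 0.187, -0.297, -0.698, -0.14, 0.724, 0.018, 0.187, -0.297, -0.698, -0.18, 0.724, 0.09, 0.187, -0.297, -0.698, -0.223, 0.725, 0.163, 0.187, -0.297, -0.698, -0.223, 0.725, 0.163, 0.187, -0.297, -0.698, -0.223, 0.725, 0.163, 0.187, -0.297, -0.698, -0.223, 0.725, 0.163, 0.187, -0.297, -0.698])

```text
t: 7.25
tool_pos: [0.5295, -0.2571, 0.2429]
tool_rot: [2.658, 1.668, 0.004]
contact_force: [0.1, 0.2, -1.0]
opening: 0.0548
grip_force: 64.9
```

Run:
```python
from h import *
from scipy.optimize import least_squares
o=ctrl.get_obs();print(o["q"],o["tool_pos"]);print(row(place(.12),RP))
for n in("scene","top"):
    im,d=ctrl.get_image(n);cv2.imwrite(f"pics/{n}3.png",im);np.save(f"pics/{n}3.npy",d)
    W=world(n,d);hsv=cv2.cvtColor(im,cv2.COLOR_BGR2HSV)
    m=(hsv[...,1]<50)&(hsv[...,2]>110)&(W[...,2]>.13)&(W[...,2]<.25)&(np.hypot(W[...,0]-.5235,W[...,1]+.2655)<.08)&(d>0)
    nn,lab,st,ce=cv2.connectedComponentsWithStats(m.astype(np.uint8));print(n,st[1:])
    p=W[m]
    x=RP.as_matrix()[:,0];s=(p-np.r_[C,0])@x;y=(p-np.r_[C,0])@RP.as_matrix()[:,1]
    print("along",np.percentile(s,[0,1,99,100]),"across",np.percentile(y,[1,99]),"z",np.percentile(p[:,2],[1,99]))
    q=p[p[:,2]>np.percentile(p[:,2],70)]
    def f(v):
        Dv=Ro.from_rotvec([0,0,v[2]]).apply(x);Dv=Dv*np.cos(v[3])+np.array([0,0,np.sin(v[3])])
        return np.linalg.norm(np.cross(p-(np.r_[C,v[1]]+v[0]*RP.as_matrix()[:,1]),Dv),axis=1)-.028
    r=least_squares(f,[0,.18,0,0],loss='soft_l1',f_scale=.002);print("cyl across,z,yaw,el",r.x,np.sqrt((r.fun**2).mean()))
im=cv2.imread("pics/scene3.png");cv2.imwrite("pics/s3.png",cv2.resize(im[150:310,150:310],None,fx=3.6,fy=3.6))
```

```text
[-5.78642698e-01  9.64210988e-03  1.76050302e+00  7.55037208e-04
  1.36706254e+00 -1.28614628e-01] [ 0.52949747 -0.25707288  0.24289834]
[-0.0, -0.003, 0.005, 0.003, -0.0, 0.0]
scene [[223 206  14  24 261]
 [190 208  22  24 448]
 [211 208   2   3   3]
 [220 208   2   3   4]
 [224 234   1   1   1]]
along [-0.04971282 -0.04866899  0.04939142  0.0501548 ] across [-0.01639726  0.03026823] z [0.18765526 0.21931106]
cyl across,z,yaw,el [ 0.0006889   0.18911145  0.0090059  -0.00063355] 0.002461376773591073
top [[341 199   9  14  58]
 [356 209  28  17 214]]
along [-0.05073515 -0.05012483  0.0359693   0.03692476] across [-0.02965875  0.01235125] z [0.18533569 0.22957075]
cyl across,z,yaw,el [ 0.00280188  0.18935759 -0.00090853  0.01924312] 0.004484435344357634
```

View pics/s3.png

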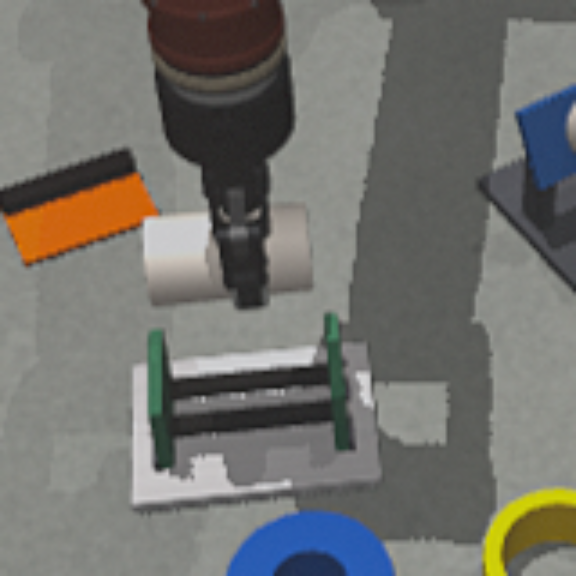

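The roll is level above the cradle (crop px 228,255), centred along its axis to about 0.5 mm. A 2 mm sideways fix, then I descend.

Request:
apply_moves(rows=[0, -0.003, 0.04, 0.003, 0, 0, 0, -0.003, 0.08, 0.003, 0, 0, 0, -0.003, 0.11, 0.003, 0, 0, 0, -0.003, 0.14, 0.003, 0, 0, 0, -0.003, 0.16, 0.003, 0, 0, 0, -0.003, 0.18, 0.003, 0, 0, 0, -0.003, 0.19, 0.003, 0, 0, 0, -0.003, 0.19, 0.003, 0, 0, 0, -0.003, 0.19, 0.003, 0, 0])

```text
t: 8.25
tool_pos: [0.5271, -0.2564, 0.1267]
tool_rot: [-2.659, -1.667, 0.002]
contact_force: [0.6, 0.5, -2.4]
opening: 0.0547
grip_force: 64.9
```

Run:
```python
from h import *
print(row(place(0),RP))
im,d=ctrl.get_image("scene");a=cv2.resize(im[190:310,160:290],None,fx=3,fy=3)
im,d=ctrl.get_image("top");b=cv2.resize(im[160:280,290:420],None,fx=3,fy=3)
cv2.imwrite("pics/s4.png",np.hstack([a,b]))
```

```text
[0.0, 0.001, 0.011, -0.002, -0.0, -0.0]
```

View pics/s4.png

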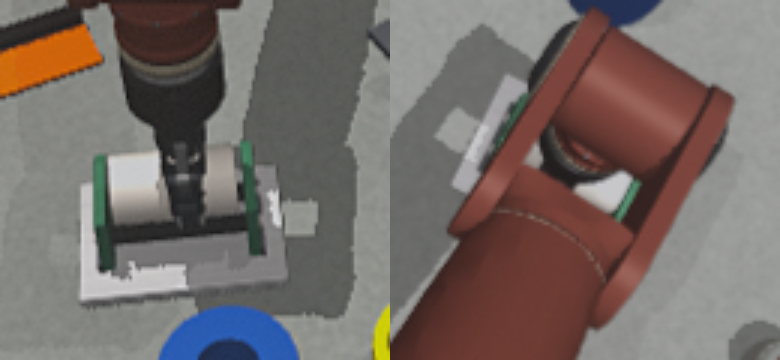

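The roll is between the cheeks (left view px 105–245), just above the rollers. I lower it the last 6–7 mm slowly.

Request:
apply_moves(rows=[0, 0, 0.002, 0, 0, 0, 0, 0, 0.004, 0, 0, 0, 0, 0, 0.006, 0, 0, 0, 0, 0, 0.008, 0, 0, 0, 0, 0, 0.009, 0, 0, 0, 0, 0, 0.009, 0, 0, 0], grip_force=30)

```text
t: 8.95
tool_pos: [0.5271, -0.2564, 0.1212]
tool_rot: [-2.659, -1.667, 0.002]
contact_force: [-0.4, 0.6, 1.7]
opening: 0.0547
grip_force: 65.1
```

Request:
apply_moves(rows=[0, 0, 0.001, 0, 0, 0, 0, 0, 0.002, 0, 0, 0, 0, 0, 0.002, 0, 0, 0])

```text
t: 9.25
tool_pos: [0.5275, -0.2566, 0.1206]
tool_rot: [-2.66, -1.668, 0.001]
contact_force: [-0.2, -0.9, 4.5]
opening: 0.0548
grip_force: 65.4
```

Request:
apply_moves(rows=[0, 0, 0, 0, 0, 0, 0, 0, 0, 0, 0, 0, 0, 0, 0, 0, 0, 0, 0, 0, 0, 0, 0, 0, 0, 0, 0, 0, 0, 0, 0, 0, 0, 0, 0, 0, 0, 0, 0, 0, 0, 0, 0, 0, 0, 0, 0, 0], grip=1)

```text
t: 10.05
tool_pos: [0.5267, -0.2561, 0.1194]
tool_rot: [-2.658, -1.667, 0.003]
contact_force: [0.8, 0.9, -0.3]
opening: 0.0852
grip_force: 0.0
```

Request:
apply_moves(rows=[0, 0, -0.02, 0, 0, 0, 0, 0, -0.05, 0, 0, 0, 0, 0, -0.1, 0, 0, 0, 0, 0, -0.17, 0, 0, 0, 0, 0, -0.24, 0, 0, 0, 0, 0, -0.3, 0, 0, 0, 0, 0, -0.36, 0, 0, 0, -0.1, -0.1, -0.36, 0, 0, 0, -0.2, -0.2, -0.36, 0, 0, 0, -0.3, -0.25, -0.36, 0, 0, 0, -0.3, -0.25, -0.36, 0, 0, 0, -0.3, -0.25, -0.36, 0, 0, 0, -0.3, -0.25, -0.36, 0, 0, 0, -0.3, -0.25, -0.36, 0, 0, 0])

```text
t: 11.45
tool_pos: [0.3137, -0.3536, 0.337]
tool_rot: [-2.661, -1.665, 0.002]
contact_force: [-0.0, -0.5, -0.2]
opening: 0.0856
grip_force: 0.0
```

Run:
```python
from h import *
from scipy.optimize import least_squares
ims=[]
for n,c in(("scene",(190,310,160,290)),("top",(160,280,290,420))):
    im,d=ctrl.get_image(n);ims.append(cv2.resize(im[c[0]:c[1],c[2]:c[3]],None,fx=3,fy=3))
    W=world(n,d);hsv=cv2.cvtColor(im,cv2.COLOR_BGR2HSV)
    p=W[(hsv[...,1]<50)&(hsv[...,2]>100)&(W[...,2]>.05)&(W[...,2]<.12)&(np.hypot(W[...,0]-.5235,W[...,1]+.2655)<.08)&(d>0)]
    if len(p)<50: print(n,len(p));continue
    x,y=RP.as_matrix()[:,:2].T
    def f(v):
        Dv=Ro.from_rotvec([0,0,v[2]]).apply(x)*np.cos(v[3])+np.array([0,0,np.sin(v[3])])
        return np.linalg.norm(np.cross(p-(np.r_[C,v[1]]+v[0]*y),Dv),axis=1)-.028
    r=least_squares(f,[0,.066,0,0],loss='soft_l1',f_scale=.002)
    print(n,"along",np.percentile((p-np.r_[C,0])@x,[1,99]),"across,z,yaw,el",r.x)
cv2.imwrite("pics/s5.png",np.hstack(ims))
```

```text
scene along [-0.04953483  0.04957231] across,z,yaw,el [-0.00035481  0.06619517 -0.01054008 -0.00146481]
top along [-0.06469931  0.05468244] across,z,yaw,el [ 0.0010787   0.06447081 -0.01135646  0.00389032]
```

View pics/s5.png

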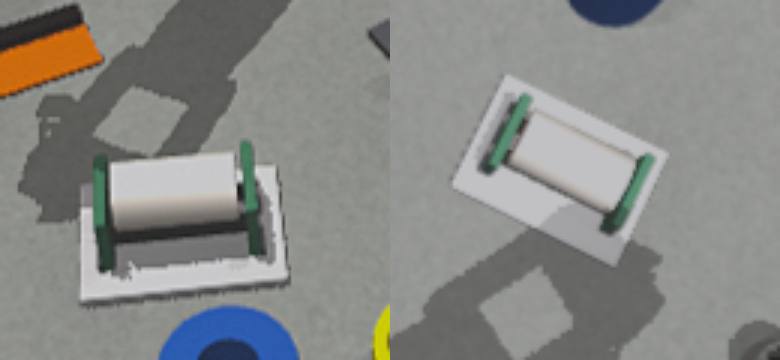

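The roll lies on both rollers between the cheeks in both views (left px 175,190; right px 575,160), and the gripper is clear. I hand in.

```bash
python3 -c "
from station import ctrl
print(ctrl.finish_job())"
```

```text
the job is handed in; nothing more can be done
None
```

The 100 mm roll is lying on both cradle rollers between the cheeks, about 1 mm from the seat point by my measurement; the gripper is clear and I handed the job in at about 11.5 s, with no verdict returned.

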